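Slide the hood of the valve box aside and push the T-handled gas valve shut

TASK

Shut the gas valve whose handle ends in a T: using only the fingertips, gently push the white hood of the bench valve box along its rails until it is fully open, then gently push the T-ended handle a quarter turn until it is fully shut, lying across its pipe. Push only: do not pinch the handles, leave the straight handle as it is, and do not disturb the vials and the stopper standing round the box. Finish with the hood open and the fingers clear of everything.

Things in the scene. Friction and masses are not known exactly. Their poses are not given: they have to be found in the camera images.
- valve_box: Low grey box fixed to the worktop, 140 mm deep (its x), 425 mm long (its y, -0.220 to +0.205); flat deck 25 mm above the worktop, 6 mm rails along its long edges. Origin on the worktop under it; x away from the robot at yaw 0, y the way the hood opens, z up. Valves stand at x = 0.034, y = -0.135 and y = -0.035 (which has the T handle varies), each with a pipe along x, top 35 mm up.
- hood (a joint): Travel of the white hood along the box's +y, m: 0 shut over both valves, 0.19 fully open at its stop; starts at 0 to 0.02, friction 2 N, stays where left. 124 mm wide, 170 mm long, top 95 mm above the worktop. Its -y end is a lintel (70 to 95 mm up) over an open mouth: push that toward +y. Fingers lower than 66 mm would run into the handles.
- hood_end (a point): Middle of the outer face of the hood's lintel (its -y end), 82.5 mm above the worktop; moves with the hood. In the box frame at x = 0, y = -0.165 + hood joint. Fully open it is at y = +0.025.
- tee_pivot (a point): Point on the upright axis of the valve with the T-ended handle (fixed), 58 mm above the worktop, the mid-height of the handle. The brass valve body below it is 32 mm across and reaches up to 50 mm above the worktop.
- tee_tip (a point): End of the T-ended steel handle, 74 mm from the pivot, 58 mm above the worktop. The handle is a bar 12 mm wide, 16 mm high (50 to 66 mm above the worktop) with a crossbar 34 mm wide and 12 mm thick at its end, 62 to 74 mm from the pivot; the hub round the pivot is 26 mm across.
- tee_handle (a joint): Angle of the T-ended handle, rad: 0 open (points along the box's -x, in line with its pipe), 1.571 fully shut at its stop (points along the box's -y, across the pipe). Starts at 0 to 0.25. It shuts anticlockwise seen from above: push its +y flank toward -y, then round toward +x. Friction 0.06 N m; stays where left.
- plain_pivot (a point): Point on the axis of the other valve, 58 mm above the worktop.
- plain_tip (a point): End of the plain straight handle of the other valve, 74 mm from its pivot, a bar 12 mm wide and 16 mm high without crossbar. It must stay as it is (starts 0 to 0.25 rad from the open direction, turns like the other).
- vial_3: Sample vial with white screw cap, 22 mm across, 50 mm tall, standing loose on the worktop on the robot's side of the box; origin at the centre of its base.
- vial_2: Sample vial with blue screw cap, 22 mm across, 50 mm tall, standing loose on the worktop behind the box; origin at the centre of its base.
- stopper_1: Black rubber stopper, 29 mm across, 26 mm tall, standing loose on the worktop on the robot's side of the box; origin at the centre of its base.
There are look-alikes about, which are no part of the job. There is more than one size of the stopper_1; the one meant has the size given above.

How it is judged:
By the outcome, as a careful person would: the job done as asked, in the order asked, and still so for the second after the job is handed in, with the robot touching nothing.
It also fails if it takes over 45 s, if anything falls off the work surface, if the arm or the gripper's body presses on something with over 40 N, if the wrist force passes 120 N, or if a joint passes its speed limit or range.

ROBOT

A 6-joint arm with a two-finger parallel gripper is mounted at the origin on a cart in front of the work surface, level with it; the furniture and walls round the work are solid. World frame = base frame: x ahead of the robot, y to its left, z up, the work surface at z = 0. Lengths are in mm, angles in rad, forces in N, time in s.
With the tool pointing down it reaches from about 400 to 925 mm from the base axis. Payload 12.5 kg.
Tool frame: the origin (TCP) lies at the very end of the fingers, on their centre line; the grasp point (between the pads) lies 19 mm behind it; z points along the fingers, y is the line along which they close (so a half turn about z gives the same grasp; the last joint's range is limited). The gripper opens to 95 mm and grips with 3 to 60 N. Pads are 20 mm wide; open, the fingers measure 119 mm over their backs; the gripper's body (75 mm by 180 mm) begins 59 mm behind the grasp point.
Start: joints at [1.04, 0.491, 1.559, -0, 1.092, -0.106], TCP at [257.573, 569.476, 214.661] pointing down, gripper open.
Joint ranges: [-3.1, 3.1], [-0.84, 2.19], [0.05, 2.79], [-1.13, 4.28], [0.06, 2.93], [-2.69, 2.69]. Speed limits (rad/s): [2.22, 2.22, 2.79, 3.14, 3.14, 3.14].

INTERFACE

Orientations are given as [roll, pitch, yaw] about the fixed x, y, z axes, in that order (R = Rz(yaw) Ry(pitch) Rx(roll)).
In Python, from cell import * gives the robot as it stands.
- The arm moves only by the tool jog_arm, never from a script. Its argument "targets" is a list of rows, each an object with "turn": the turn, a rotation vector about the world's x, y, z in degrees, a list of three; "slide": the shift along the world's x, y, z in mm, a list of three; "claw": the opening in per cent of the stroke, from 0 (shut) to 100 (fully open). In form: [{"turn": [wx, wy, wz], "slide": [x, y, z], "claw": claw}, ...]. A call has 1 to 5 rows; each row shifts and turns the commanded pose from where the row before left it; what a row does not reach is not made up. A row lasts 1/8 s, in which the tool goes at most 62.5 mm and 10.7 degrees, less where a joint would pass 70% of its speed; a pose out of reach is approached as far as the arm can. A call with a gripper value outside its range is refused whole. The fingers move at their own pace and stop on an object; the grip force is fixed at half the most. Time passes only in rows, so rows that do not move let the fingers close. It gives the time, the measured TCP pose, the force, the opening and the grip force at its end, in the units of the state.
- state(): the state, without advancing time (a new reading comes with each control period).
- read_camera(name): name is "side" or "top" or "wrist"; returns a dict with "frame" (480x640x3 uint8, blue, green, red), "mtx" (3x3 intrinsics, pixels), "k1" (the pictures are not rectified: a ray, as slopes to the right and down, at radius r is drawn at 1 + k1 r^2 times it, then the intrinsics apply), "R" (3x3) and "t" (3): a world point X has camera coordinates R X + t. Camera axes: x right, y down, z forward; pixel columns grow to the right and rows downward; lengths in mm; the calibration is good to about 2 mm. A picture is of the moment at which its call begins. There is no depth.
- job_done(): hands the job in; it is judged then, once.
Trained networks look in the newest picture that a camera, given by its name, has taken for a name from the list of things; names that differ only in an ending like _2 or _b are one class to them, and where a whole thing is asked for, a point or a joint stands for the part that bears it (a point fixed in the world has none). Each returns a list of dicts, best first, with "conf" (0 to 1); they miss things now and then, are a little off and sometimes report something else, mostly with a low value. They report only what shows in the picture. A call takes as long as a camera call. They do not tell look-alikes from the thing itself.
- look_for(query, camera): "xy" ([column, row] in pixels, amid what is visible of it).
The state is a dict: "t": time; "joints": joint angles; "qvel": joint speeds; "tau": joint torques, N m; "eef_pos": TCP position; "tcp_rot": TCP orientation; "ft_force": force on the tool from outside, world axes, zero at the start; "moment": the same for the moment, N m; "opening": opening from 0.0 (shut) to 1.0 (fully open); "grip_force": force on a finger pad.
Only numpy, scipy, OpenCV 4.12 (cv2) and the standard library are available. Lean on these libraries where they do the work, as an engineer would, in place of code of your own. Each camera call takes 0.05 s, during which the arm holds its last target. There are 200 camera calls.

## Working session

There is one attempt and no reset: what is moved stays moved. The work goes in short steps, Python scripts to look and compute and a tool call to move; the robot and the scene stay as the last step left them, time stands still between calls to the robot, and variables do not carry over. Pictures are saved under pics/ and viewed, at most 10 in all, crops included, and the job is handed in when it is done.

Besides the shell and the picture viewer there is one more tool, called as name(argument=value, ...), one argument or row to a line, values as JSON. jog_arm: Moves the arm, as the interface text tells. Its arguments: {"type":"object","properties":{"targets":{"type":"array","items":{"type":"object","properties":{"turn":{"type":"array","items":{"type":"number"}},"slide":{"type":"array","items":{"type":"number"}},"claw":{"type":"number"}}}}},"required":["targets"]}

```bash
mkdir -p pics; cat > h.py <<'E'
from cell import *
import numpy as np, cv2
def und(c,xy):
    K=c["mtx"];d=np.array([(xy[0]-K[0][2])/K[0][0],(xy[1]-K[1][2])/K[1][1]]);u=d.copy()
    for _ in range(20): u=d/(1+c["k1"]*(u@u))
    return u
def onz(c,xy,z):
    R=np.array(c["R"]);t=np.array(c["t"]);u=und(c,xy)
    o=-R.T@t;d=R.T@np.array([u[0],u[1],1]);return o+d*(z-o[2])/d[2]
def proj(c,X):
    p=np.array(c["R"])@np.array(X,float)+np.array(c["t"]);u=p[:2]/p[2];u=u*(1+c["k1"]*(u@u))
    K=c["mtx"];return np.array([K[0][0]*u[0]+K[0][2],K[1][1]*u[1]+K[1][2]])
E
python3 - <<'E'
from h import *
s=state();print(s["t"],s["eef_pos"],s["tcp_rot"],s["opening"])
Z=dict(valve_box=25,hood=95,hood_end=82.5,tee_tip=58,plain_tip=58,tee_pivot=58,vial_3=25,vial_2=25,stopper_1=13)
for n in ["top","side"]:
    c=read_camera(n);cv2.imwrite(f"pics/{n}0.png",c["frame"])
    print(n,(-np.array(c["R"]).T@np.array(c["t"])).round())
    for q,z in Z.items():
        for r in look_for(q,n)[:4]:
            if r["conf"]>.2: print(q,np.round(r["xy"]),round(r["conf"],2),onz(c,r["xy"],z).round())
print(state()["t"])
E
```

```text
0.0 [257.43553684 569.2466496  214.05841801] [-3.14047334e+00 -1.13354206e-04  2.71677479e+00] 0.9999258346431278
top [ 316.   44. 1200.]
valve_box [351. 229.] 0.94 [554.  -2.  25.]
hood [372. 229.] 0.93 [540. -41.  95.]
hood_end [376. 227.] 0.88 [546. -50.  82.]
hood_end [351. 230.] 0.53 [540.  -2.  82.]
tee_tip [421. 252.] 0.53 [ 502. -142.   58.]
tee_pivot [419. 251.] 0.56 [ 504. -137.   58.]
vial_3 [400. 299.] 0.63 [ 411. -102.   25.]
vial_3 [356. 173.] 0.58 [674. -14.  25.]
vial_2 [400. 299.] 0.63 [ 411. -102.   25.]
vial_2 [356. 173.] 0.58 [674. -14.  25.]
stopper_1 [400. 301.] 0.75 [ 407. -105.   13.]
stopper_1 [247. 308.] 0.61 [389. 208.  13.]
stopper_1 [375. 228.] 0.35 [559. -54.  13.]
side [ 380. -802.  528.]
valve_box [346. 295.] 0.71 [549. -54.  25.]
valve_box [407. 276.] 0.66 [674. -19.  25.]
hood [346. 268.] 0.92 [544. -79.  95.]
hood_end [345. 271.] 0.94 [544. -68.  82.]
tee_tip [346. 307.] 0.97 [ 530. -138.   58.]
tee_pivot [362. 304.] 0.86 [ 556. -136.   58.]
vial_3 [406. 280.] 0.81 [668. -33.  25.]
vial_3 [271. 322.] 0.73 [ 411. -106.   25.]
vial_2 [406. 280.] 0.81 [668. -33.  25.]
vial_2 [271. 322.] 0.73 [ 411. -106.   25.]
stopper_1 [257. 276.] 0.91 [400.  67.  13.]
stopper_1 [275. 258.] 0.77 [442. 131.  13.]
stopper_1 [249. 241.] 0.54 [394. 220.  13.]
stopper_1 [347. 269.] 0.5 [575.  52.  13.]
1.0
```

```bash
python3 - <<'E'
import cv2
a=cv2.imread("pics/top0.png")[120:340,200:480];b=cv2.imread("pics/side0.png")[200:380,200:460]
cv2.imwrite("pics/t1.png",cv2.resize(a,None,fx=2.7,fy=2.7,interpolation=cv2.INTER_CUBIC));cv2.imwrite("pics/s1.png",cv2.resize(b,None,fx=3,fy=3,interpolation=cv2.INTER_CUBIC))
E
```

```text
(no output)
```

View pics/t1.png

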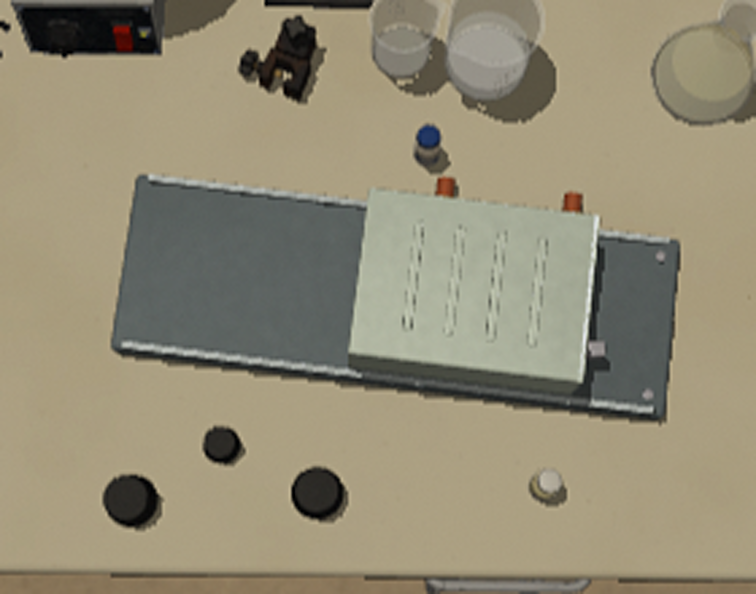

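View pics/s1.png

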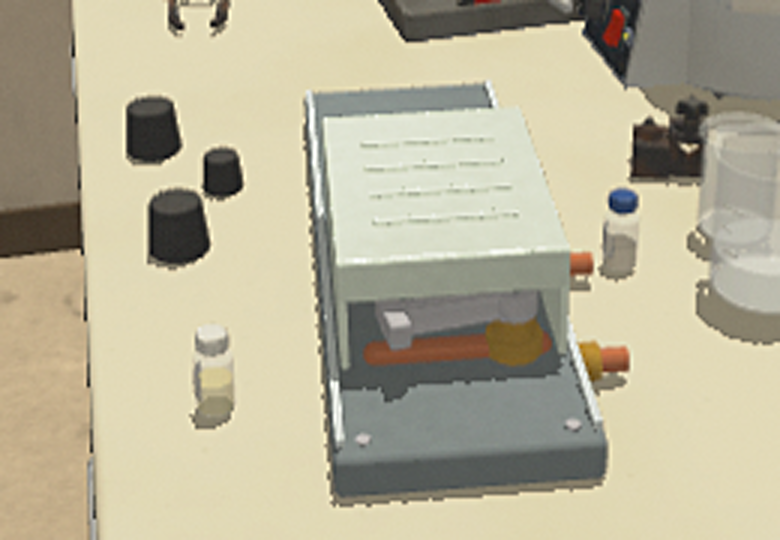

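The top view shows the box from crop (113,178) to (679,420), with the hood shut at the right end and one handle's end showing at (597,350). The side view shows the mouth with that handle's end at (395,325); which valve has the T stays open until the hood is moved. Next I work out the box pose.

```bash
cat >> h.py <<'E'
def fitbox(P,W):
    P=np.array(P)[:,:2];W=np.array(W,float)[:,:2]
    pm,wm=P.mean(0),W.mean(0);A=P-pm;B=W-wm
    th=np.arctan2((A[:,0]*B[:,1]-A[:,1]*B[:,0]).sum(),(A*B).sum())
    r=np.array([[np.cos(th),-np.sin(th)],[np.sin(th),np.cos(th)]]);o=wm-r@pm
    return th,o,W-(P@r.T+o)
E
python3 - <<'E'
from h import *
c=read_camera("top")
f=lambda p,z:onz(c,[200+p[0]/2.7-.3,120+p[1]/2.7-.3],z)
W=[f((143,178),28),f((118,345),28),f((679,240),25),f((666,403),25)]
P=[(70,205),(-70,205),(70,-220),(-70,-220)]
th,o,res=fitbox(P,W);print(th,o,res.round(1))
r=np.array([[np.cos(th),-np.sin(th)],[np.sin(th),np.cos(th)]])
for p in [(600,217,95),(582,382,95),(597,350,66)]: print((r.T@(f(p[:2],p[2])[:2]-o)).round(1))
for n,p in dict(he0=(0,-165),he1=(0,25),v1=(34,-135),v2=(34,-35)).items(): print(n,(r@p+o).round(1))
print(f((548,485),50).round(),f((430,140),50).round())
E
```

```text
-0.09995388440308632 [557.41952808   9.98451854] [[-4.6 -4.3]
 [ 3.5 -3.8]
 [-5.8  4.5]
 [ 6.9  3.7]]
[  56.2 -144.4]
[ -65.9 -141.6]
[ -36.4 -154.5]
he0 [ 541.  -154.2]
he1 [559.9  34.9]
v1 [ 577.8 -127.7]
v2 [587.8 -28.2]
[ 408. -105.   50.] [669. -18.  50.]
```

jog_arm(
  targets=[
    {"slide": [20,-50,0],"turn": [0,0,4],"claw": 0},
    {"slide": [20,-50,0],"turn": [0,0,4],"claw": 0},
    {"slide": [20,-50,0],"turn": [0,0,4],"claw": 0},
    {"slide": [20,-50,0],"turn": [0,0,4],"claw": 0},
    {"slide": [20,-50,0],"turn": [0,0,2.6],"claw": 0},
  ],
)

```text
t: 1.68
eef_pos: [358.0, 317.9, 214.8]
tcp_rot: [3.141, 0.0, 3.044]
ft_force: [0.8, 0.2, 0.8]
opening: 0.534
grip_force: 0.0
```

jog_arm(
  targets=[
    {"slide": [20,-50,0],"turn": [0,0,0],"claw": 0},
    {"slide": [20,-50,0],"turn": [0,0,0],"claw": 0},
    {"slide": [20,-50,0],"turn": [0,0,0],"claw": 0},
    {"slide": [20,-50,0],"turn": [0,0,0],"claw": 0},
    {"slide": [20,-50,0],"turn": [0,0,0],"claw": 0},
  ],
)

```text
t: 2.3
eef_pos: [458.1, 67.7, 214.9]
tcp_rot: [3.141, 0.001, 3.041]
ft_force: [0.9, 1.0, -0.1]
opening: 0.023
grip_force: 0.0
```

jog_arm(
  targets=[
    {"slide": [18,-50,0],"turn": [0,0,0],"claw": 0},
    {"slide": [18,-50,0],"turn": [0,0,0],"claw": 0},
    {"slide": [18,-50,0],"turn": [0,0,0],"claw": 0},
    {"slide": [18,-50,0],"turn": [0,0,0],"claw": 0},
    {"slide": [5,-49,0],"turn": [0,0,0],"claw": 0},
  ],
)

```text
t: 2.92
eef_pos: [535.2, -181.4, 214.6]
tcp_rot: [3.142, 0.0, 3.041]
ft_force: [-0.2, 0.3, 0.1]
opening: 0.004
grip_force: 0.0
```

jog_arm(
  targets=[
    {"slide": [0,0,-50],"claw": 0},
    {"slide": [0,0,-50],"claw": 0},
    {"slide": [0,0,-40],"claw": 0},
    {"slide": [2,20,0],"claw": 0},
    {"slide": [1,10,0],"claw": 0},
  ],
)

```text
validation failed for argument at $.ta...
```

jog_arm(
  targets=[
    {"slide": [1,10,0],"claw": 0},
    {"slide": [1,10,0],"claw": 0},
    {"slide": [1,10,0],"claw": 0},
    {"slide": [1,10,0],"claw": 0},
    {"slide": [1,10,0],"claw": 0},
  ],
)

```text
validation failed for argument at $.ta...
```

jog_arm(
  targets=[
    {"slide": [1,10,0],"claw": 0},
    {"slide": [1,10,0],"claw": 0},
    {"slide": [1,10,0],"claw": 0},
    {"slide": [1,10,0],"claw": 0},
    {"slide": [1,10,0],"claw": 0},
  ],
)

```text
validation failed for argument at $.ta...
```

Turn must be given.

jog_arm(
  targets=[
    {"turn": [0,0,0],"slide": [0,0,-50],"claw": 0},
    {"turn": [0,0,0],"slide": [0,0,-50],"claw": 0},
    {"turn": [0,0,0],"slide": [0,0,-40],"claw": 0},
    {"turn": [0,0,0],"slide": [2,20,0],"claw": 0},
    {"turn": [0,0,0],"slide": [1,10,0],"claw": 0},
  ],
)

```text
t: 3.55
eef_pos: [538.2, -148.2, 75.9]
tcp_rot: [-3.141, 0.001, 3.042]
ft_force: [-0.5, -0.4, -0.1]
opening: 0.007
grip_force: 0.0
```

jog_arm(
  targets=[
    {"turn": [0,0,0],"slide": [1,10,0],"claw": 0},
    {"turn": [0,0,0],"slide": [1,10,0],"claw": 0},
    {"turn": [0,0,0],"slide": [1,10,0],"claw": 0},
    {"turn": [0,0,0],"slide": [1,10,0],"claw": 0},
    {"turn": [0,0,0],"slide": [1,10,0],"claw": 0},
  ],
)

```text
t: 4.18
eef_pos: [542.7, -99.0, 74.8]
tcp_rot: [3.142, 0.0, 3.041]
ft_force: [1.5, -3.1, 1.9]
opening: 0.005
grip_force: 1.4
```

```bash
python3 - <<'E'
from h import *
c=read_camera("side");cv2.imwrite("pics/s2.png",cv2.resize(c["frame"][200:380,200:460],None,fx=3,fy=3))
E
```

```text
(no output)
```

View pics/s2.png

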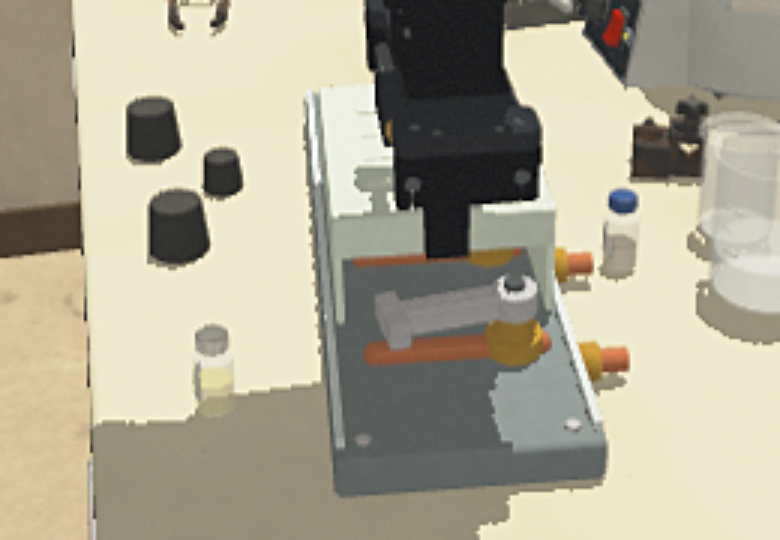

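The hood slides on the fingertips. The front valve (y = -0.135) has the T-ended handle: crossbar at crop (395,318), hub at (516,300).

jog_arm(
  targets=[
    {"turn": [0,0,0],"slide": [1,12,0],"claw": 0},
    {"turn": [0,0,0],"slide": [1,12,0],"claw": 0},
    {"turn": [0,0,0],"slide": [1,12,0],"claw": 0},
    {"turn": [0,0,0],"slide": [1,12,0],"claw": 0},
    {"turn": [0,0,0],"slide": [2,12,0],"claw": 0},
  ],
)

```text
t: 4.85
eef_pos: [548.2, -38.6, 74.6]
tcp_rot: [3.141, -0.001, 3.042]
ft_force: [-1.6, -3.4, 1.2]
opening: 0.005
grip_force: 1.5
```

jog_arm(
  targets=[
    {"turn": [0,0,0],"slide": [1,12,0],"claw": 0},
    {"turn": [0,0,0],"slide": [1,12,0],"claw": 0},
    {"turn": [0,0,0],"slide": [1,8,0],"claw": 0},
    {"turn": [0,0,0],"slide": [1,5,0],"claw": 0},
    {"turn": [0,0,0],"slide": [0,4,0],"claw": 0},
  ],
)

```text
t: 5.48
eef_pos: [552.6, 1.7, 74.7]
tcp_rot: [3.141, 0.0, 3.041]
ft_force: [0.8, -2.5, -0.1]
opening: 0.006
grip_force: 1.1
```

jog_arm(
  targets=[
    {"turn": [0,0,0],"slide": [0,4,0],"claw": 0},
    {"turn": [0,0,0],"slide": [0,4,0],"claw": 0},
    {"turn": [0,0,0],"slide": [0,3,0],"claw": 0},
    {"turn": [0,0,0],"slide": [0,3,0],"claw": 0},
  ],
)

```text
t: 5.98
eef_pos: [552.6, 15.6, 74.7]
tcp_rot: [3.141, 0.0, 3.041]
ft_force: [0.9, -2.7, -0.2]
opening: 0.003
grip_force: 1.1
```

jog_arm(
  targets=[
    {"turn": [0,0,0],"slide": [0,3,0],"claw": 0},
    {"turn": [0,0,0],"slide": [0,3,0],"claw": 0},
  ],
)

```text
t: 6.22
eef_pos: [552.6, 21.7, 74.7]
tcp_rot: [3.142, 0.0, 3.041]
ft_force: [2.7, -2.3, 0.7]
opening: 0.009
grip_force: 1.1
```

jog_arm(
  targets=[
    {"turn": [0,0,0],"slide": [0,2,0],"claw": 0},
    {"turn": [0,0,0],"slide": [0,2,0],"claw": 0},
  ],
)

```text
t: 6.48
eef_pos: [552.6, 25.6, 74.7]
tcp_rot: [3.142, -0.0, 3.041]
ft_force: [0.5, -2.2, -0.4]
opening: 0.005
grip_force: 1.1
```

jog_arm(
  targets=[
    {"turn": [0,0,0],"slide": [0,2,0],"claw": 0},
    {"turn": [0,0,0],"slide": [0,2,0],"claw": 0},
  ],
)

```text
t: 6.72
eef_pos: [552.6, 29.5, 74.6]
tcp_rot: [-3.142, 0.0, 3.041]
ft_force: [2.4, -11.0, 0.8]
opening: 0.002
grip_force: 5.4
```

jog_arm(
  targets=[
    {"turn": [0,0,0],"slide": [0,1,0],"claw": 0},
    {"turn": [0,0,0],"slide": [0,1,0],"claw": 0},
  ],
)

```text
t: 6.98
eef_pos: [552.6, 29.7, 74.7]
tcp_rot: [-3.139, 0.0, 3.042]
ft_force: [-0.1, -24.2, 0.8]
opening: 0.002
grip_force: 11.8
```

jog_arm(
  targets=[
    {"turn": [0,0,0],"slide": [-1,-8,0],"claw": 0},
    {"turn": [0,0,0],"slide": [0,-6,0],"claw": 0},
    {"turn": [0,0,0],"slide": [0,0,50],"claw": 0},
    {"turn": [0,0,0],"slide": [0,20,50],"claw": 0},
    {"turn": [0,0,0],"slide": [0,40,30],"claw": 0},
  ],
)

```text
t: 7.6
eef_pos: [551.9, 77.4, 207.1]
tcp_rot: [3.141, 0.002, 3.039]
ft_force: [0.4, -0.1, -0.8]
opening: 0.006
grip_force: 0.0
```

```bash
python3 - <<'E'
from h import *
for n in ["top","side","wrist"]:
    c=read_camera(n);cv2.imwrite(f"pics/{n}3.png",c["frame"])
    for q,z in dict(hood_end=82.5,tee_tip=58,tee_pivot=66,plain_tip=58,plain_pivot=66).items():
        for r in look_for(q,n)[:2]:
            if r["conf"]>.2: print(n,q,np.round(r["xy"]),round(r["conf"],2),onz(c,r["xy"],z).round())
a=cv2.imread("pics/top3.png")[180:300,310:470]
cv2.imwrite("pics/t3.png",cv2.resize(a,None,fx=5,fy=5,interpolation=cv2.INTER_CUBIC))
E
```

```text
top hood_end [245. 235.] 0.44 [528. 207.  82.]
top tee_tip [415. 236.] 0.56 [ 535. -130.   58.]
top tee_pivot [413. 230.] 0.65 [ 544. -125.   66.]
top plain_tip [364. 230.] 0.67 [546. -29.  58.]
top plain_pivot [364. 227.] 0.61 [549. -27.  66.]
side hood_end [336. 226.] 0.62 [566. 106.  82.]
side tee_tip [350. 303.] 0.56 [ 540. -128.   58.]
side tee_pivot [364. 304.] 0.85 [ 557. -148.   66.]
side plain_tip [348. 272.] 0.65 [557. -32.  58.]
side plain_pivot [358. 274.] 0.82 [570. -56.  66.]
side plain_pivot [409. 277.] 0.32 [653. -86.  66.]
wrist hood_end [382. 233.] 0.94 [555. 130.  82.]
wrist tee_tip [101. 239.] 0.57 [ 540. -131.   58.]
wrist plain_tip [206. 249.] 0.79 [560. -31.  58.]
wrist plain_pivot [209. 253.] 0.93 [563. -26.  66.]
```

View pics/t3.png

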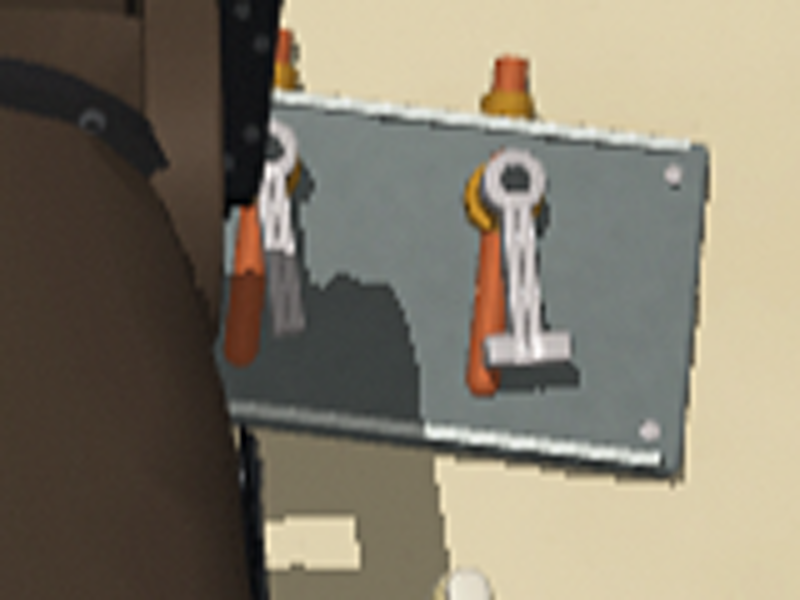

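The T handle is the right one: hub at crop (515,181), crossbar centre (529,348). The plain one at the left has its hub at (278,145) and its tip at (290,330).

```bash
python3 - <<'E'
from h import *
c=read_camera("top")
f=lambda p,z:onz(c,[310+p[0]/5-.4,180+p[1]/5-.4],z)[:2].round(1)
pv=f((515,180),66);cb=f((529,347),66);d=cb-pv
print("pivot",pv,"crossbar",cb,np.linalg.norm(d),"ang",np.arctan2(d[1],d[0])-np.pi+.1+2*np.pi)
print("plain",f((277,147),66),f((290,330),66))
th=-.1;r=np.array([[np.cos(th),-np.sin(th)],[np.sin(th),np.cos(th)]])
print("origin from pivot",pv-r@[34,-135])
E
```

```text
pivot [ 574.1 -124.9] crossbar [ 506.4 -129.4] 67.84939203854377 ang 0.16637208534696413
plain [586.5 -29.5] [512.1 -34.7]
origin from pivot [553.74736963  12.81989848]
```

jog_arm(
  targets=[
    {"turn": [0,0,0],"slide": [-6,-50,0],"claw": 0},
    {"turn": [0,0,0],"slide": [-6,-50,0],"claw": 0},
    {"turn": [0,0,0],"slide": [-6,-50,0],"claw": 0},
    {"turn": [0,0,0],"slide": [-4,-19,-10],"claw": 0},
    {"turn": [0,0,0],"slide": [0,0,-50],"claw": 0},
  ],
)

```text
t: 9.18
eef_pos: [530.7, -92.9, 145.7]
tcp_rot: [-3.141, 0.005, 3.039]
ft_force: [0.8, 0.3, -0.6]
opening: 0.008
grip_force: 0.0
```

jog_arm(
  targets=[
    {"turn": [0,0,0],"slide": [0,0,-50],"claw": 0},
    {"turn": [0,0,0],"slide": [0,0,-20],"claw": 0},
    {"turn": [0,0,0],"slide": [0,0,0],"claw": 0},
  ],
)

```text
t: 9.55
eef_pos: [528.8, -90.8, 73.2]
tcp_rot: [3.141, -0.003, 3.042]
ft_force: [-0.2, -0.8, -0.4]
opening: 0.003
grip_force: 0.0
```

```bash
python3 - <<'E'
from h import *
print(state()["eef_pos"])
c=read_camera("side");cv2.imwrite("pics/s4.png",cv2.resize(c["frame"][220:370,250:430],None,fx=4,fy=4))
E
```

```text
[528.84235312 -90.80213232  73.16467732]
```

View pics/s4.png

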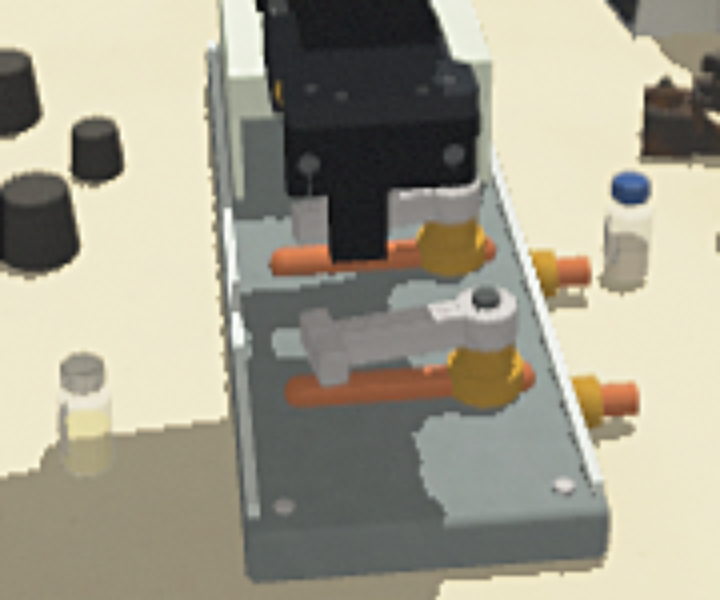

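The fingertips (crop (358,250)) stand between the two handles, in line with the T bar's middle, clear of both. I lower and push.

jog_arm(
  targets=[
    {"turn": [0,0,0],"slide": [0,0,-18],"claw": 0},
    {"turn": [0,0,0],"slide": [2,-8,0],"claw": 0},
    {"turn": [0,0,0],"slide": [0,-8,0],"claw": 0},
    {"turn": [0,0,0],"slide": [-1,-5,0],"claw": 0},
    {"turn": [0,0,0],"slide": [-2,-5,0],"claw": 0},
  ],
)

```text
t: 10.22
eef_pos: [528.8, -118.0, 57.2]
tcp_rot: [-3.142, 0.001, 3.041]
ft_force: [1.2, 2.5, 2.0]
opening: 0.005
grip_force: 1.5
```

jog_arm(
  targets=[
    {"turn": [0,0,0],"slide": [0,-7,0],"claw": 0},
    {"turn": [0,0,0],"slide": [0,-7,0],"claw": 0},
    {"turn": [0,0,0],"slide": [2,-7,0],"claw": 0},
    {"turn": [0,0,0],"slide": [2,-7,0],"claw": 0},
  ],
)

```text
t: 10.72
eef_pos: [532.5, -145.9, 56.5]
tcp_rot: [3.141, -0.001, 3.041]
ft_force: [-0.3, 3.1, 0.6]
opening: 0.004
grip_force: 1.2
```

jog_arm(
  targets=[
    {"turn": [0,0,0],"slide": [4,-5,0],"claw": 0},
    {"turn": [0,0,0],"slide": [5,-6,0],"claw": 0},
    {"turn": [0,0,0],"slide": [4,-3,0],"claw": 0},
    {"turn": [0,0,0],"slide": [4,-2,0],"claw": 0},
  ],
)

```text
t: 11.22
eef_pos: [549.7, -161.7, 56.5]
tcp_rot: [3.141, -0.0, 3.041]
ft_force: [-0.7, 1.1, 0.0]
opening: 0.005
grip_force: 0.9
```

jog_arm(
  targets=[
    {"turn": [0,0,0],"slide": [2,-1,0],"claw": 0},
    {"turn": [0,0,0],"slide": [2,0,0],"claw": 0},
  ],
)

```text
t: 11.48
eef_pos: [552.2, -162.5, 56.5]
tcp_rot: [3.141, -0.003, 3.042]
ft_force: [-14.6, -4.1, 5.6]
opening: 0.004
grip_force: 6.8
```

jog_arm(
  targets=[
    {"turn": [0,0,0],"slide": [1,0,0],"claw": 0},
    {"turn": [0,0,0],"slide": [1,0,0],"claw": 0},
  ],
)

```text
t: 11.72
eef_pos: [552.4, -162.5, 56.5]
tcp_rot: [3.141, -0.007, 3.042]
ft_force: [-21.2, -5.1, 12.1]
opening: 0.004
grip_force: 10.1
```

The force rises at about the expected end of travel. I back off and check.

jog_arm(
  targets=[
    {"turn": [0,0,0],"slide": [-10,0,0],"claw": 0},
    {"turn": [0,0,0],"slide": [-12,0,0],"claw": 0},
    {"turn": [0,0,0],"slide": [0,0,50],"claw": 0},
    {"turn": [0,0,0],"slide": [0,0,60],"claw": 0},
    {"turn": [0,0,0],"slide": [0,0,60],"claw": 0},
  ],
)

```text
t: 12.35
eef_pos: [533.1, -162.5, 228.6]
tcp_rot: [3.142, 0.0, 3.041]
ft_force: [-0.0, -0.1, -0.4]
opening: 0.004
grip_force: 0.0
```

jog_arm(
  targets=[
    {"turn": [0,0,0],"slide": [-10,50,0],"claw": 0},
    {"turn": [0,0,0],"slide": [-15,60,0],"claw": 0},
    {"turn": [0,0,0],"slide": [-15,60,0],"claw": 0},
    {"turn": [0,0,0],"slide": [-15,60,0],"claw": 0},
    {"turn": [0,0,0],"slide": [-15,60,0],"claw": 0},
  ],
)

```text
t: 12.98
eef_pos: [462.7, 129.1, 226.9]
tcp_rot: [3.141, 0.001, 3.041]
ft_force: [1.1, -0.2, 0.1]
opening: 0.008
grip_force: 0.0
```

jog_arm(
  targets=[
    {"turn": [0,0,0],"slide": [-20,55,0],"claw": 0},
    {"turn": [0,0,0],"slide": [-20,55,0],"claw": 0},
    {"turn": [0,0,0],"slide": [-20,55,0],"claw": 0},
    {"turn": [0,0,0],"slide": [-20,55,0],"claw": 0},
    {"turn": [0,0,0],"slide": [0,0,0],"claw": 0},
  ],
)

```text
t: 13.6
eef_pos: [381.9, 350.2, 226.5]
tcp_rot: [3.141, 0.0, 3.046]
ft_force: [0.5, -0.3, -0.2]
opening: 0.008
grip_force: 0.0
```

```bash
python3 - <<'E'
from h import *
c=read_camera("top");cv2.imwrite("pics/t5.png",cv2.resize(c["frame"][150:320,230:470],None,fx=3.3,fy=3.3,interpolation=cv2.INTER_CUBIC))
E
```

```text
(no output)
```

View pics/t5.png

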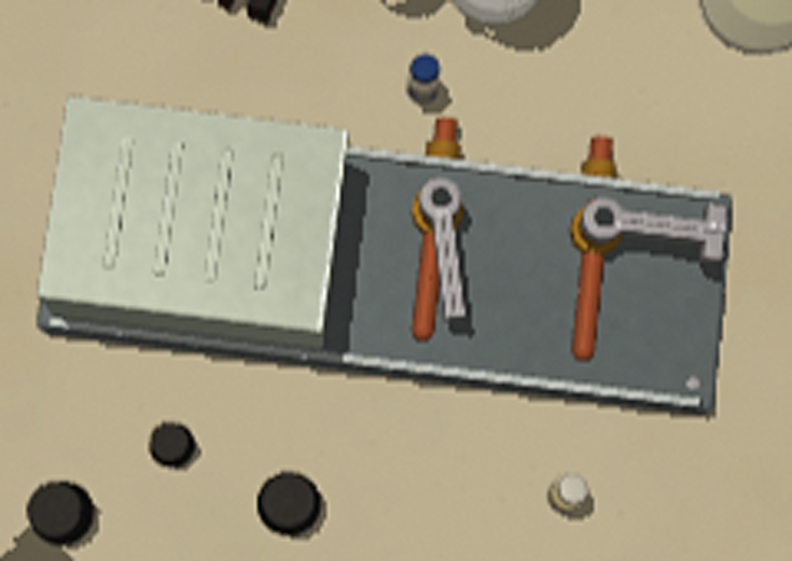

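The hood sits at its stop. The T handle, from hub (604,218) to crossbar (714,231), is parallel to the box's long edge. The plain handle's tip is at the same pixel as before, (368,246) in the full picture, and the vials and stoppers have not moved.

```bash
python3 -c "
from cell import *
print(job_done())"
```

```text
the job is handed in; nothing more can be done
None
```

The hood is open to its stop, the T-ended handle is fully shut across its pipe, and the job is handed in; the straight handle, vials and stopper look undisturbed and the fingers are clear.

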